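# Press a stuck pasta die out of the extruder barrel

### The arm

A 6-joint arm with a two-finger parallel gripper is mounted at the origin on a cart in front of the work surface, level with it; the furniture and walls round the work are solid. World frame = base frame: x ahead of the robot, y to its left, z up, the work surface at z = 0. Lengths are in m, angles in rad, forces in N, time in s.
With the tool pointing down it reaches from about 0.35 to 0.85 m from the base axis. Payload 8.1 kg.
Tool frame: the origin (TCP) lies on the mounting face of the last link; the fingertips stand 173 mm ahead of it and the grasp point (between the pads) lies 155 mm ahead of it; z points along the fingers, y is the line along which they close (so a half turn about z gives the same grasp; the last joint's range is limited). The gripper opens to 85 mm and grips with 20 to 120 N. Pads are 22 mm wide; open, the fingers measure 114 mm over their backs; the gripper's body (76 mm by 85 mm) begins 54 mm behind the grasp point. The pads swing forward as they close: fully open they stand 13 mm farther back than shut.
Start: joints at [-1.258, 0.13, 1.488, -0, 1.523, -0.085], TCP at [0.232, -0.553, 0.405] pointing down, gripper open.
Joint ranges: [-2.96, 2.96], [-0.89, 2.26], [0.02, 2.5], [-1.34, 4.48], [0, 2.73], [-2.66, 2.66]. Speed limits (rad/s): [2.39, 2.39, 2.79, 3.14, 3.14, 3.14].

### API

Orientations are given as a rotation vector (axis times angle).
In Python, from plant import * gives the robot as it stands.
- The arm moves only by the tool send_rows, never from a script. Its argument "deltas" is a list of rows, each a list of 7 numbers: the shift along the tool's x, y, z in units of 30 mm (1.0 is 30 mm), then the turn, a rotation vector about the tool's x, y, z in units of 5 degrees (1.0 is 5 degrees), then the finger opening in mm, from 0 to 85.4. A call has 1 to 12 rows; each row is the pose to reach, as a shift and turn from the pose commanded when the call began, along the tool's axes at that moment; what a row does not reach only later rows make up. A row lasts 1/12 s, in which the tool goes at most 41.7 mm and 7.16 degrees, less where a joint would pass 70% of its speed; a pose out of reach is approached as far as the arm can. A call with a gripper value outside its range is refused whole. The fingers move at their own pace and stop on an object; the grip force is fixed at half the most. Time passes only in rows, so rows that repeat a pose let the fingers close. It gives the time, the measured TCP pose, the force, the opening and the grip force at its end, in the units of the state.
- read_state(): the state, without advancing time (a new reading comes with each control period).
- capture(name): name is "scene" or "top" or "wrist"; returns the picture (420x560x3 uint8, blue, green, red); there is no depth.
- camera_model(name): a dict with "fx", "fy", "cx", "cy" (pixels), "eye" and "orientation" of the camera in the world; the wrist camera has in their place "mount" (4x4, takes a point from camera to tool coordinates, whose origin is the TCP and whose axes are the flange's). Camera axes: x right, y down, z forward; pixel columns grow to the right and rows downward; lengths in m; the calibration is good to about 2 mm. A picture is of the moment at which its call begins: read the wrist's pose just before it. camera_model takes no time and is no camera call.
- sign_off(): hands the job in; it is judged then, once.
Trained networks look in the newest picture that a camera, given by its name, has taken for a name from the list of things; names that differ only in an ending like _2 or _b are one class to them, and where a whole thing is asked for, a point or a joint stands for the part that bears it (a point fixed in the world has none). Each returns a list of dicts, best first, with "confidence" (0 to 1); they miss things now and then, are a little off and sometimes report something else, mostly with a low value. They report only what shows in the picture. A call takes as long as a camera call. They do not tell look-alikes from the thing itself.
- cut_out(camera, label): "pixels" (420x560 bool, what is visible of it) and "rect" ([left, top, right, bottom] in pixels, round what is visible of it).
- tip_of(camera, label): "pixel" ([column, row] in pixels: a listed point, or the origin of a listed thing).
The state is a dict: "time_s": time; "qpos": joint angles; "qd": joint speeds; "joint_efforts": joint torques, N m; "eef_pos": TCP position; "eef_rot": TCP orientation; "ft_force": force on the tool from outside, world axes, zero at the start; "moment": the same for the moment, N m; "opening": finger opening in m; "grasp_force": force on a finger pad.
Only numpy, scipy, OpenCV 4.12 (cv2) and the standard library are available. Lean on these libraries where they do the work, as an engineer would, in place of code of your own. Each camera call takes 0.05 s, during which the arm holds its last target. There are 200 camera calls.

### The job

Press the brass die out of the pasta extruder barrel: take the ejector rod from the tool board, put it down the barrel, feel with light pressure for the off-centre port of the spreader plate inside, which may sit turned to any side, and push straight down through it until the die drops into the pan. Then draw the rod out, stand it back in its socket on the board and let go of it. Be gentle: never press on the plate, barrel or die with more than 25 N, and leave the spare dies and the other things where they are.

Things in the scene. Friction and masses are not known exactly. Their poses are not given: they have to be found in the camera images.
- pan: Stainless steel pan, 182 x 121 mm and 95 mm high, fast on the table. Origin: centre of its underside; x along its long side, z up. A soft dark mat inside has its top 14 mm above the origin.
- barrel: Steel pasta extruder barrel, upright, outlet down, fast: its flange (84 x 136 mm, z = 50 to 56 mm) is clamped across the pan's rim. Origin: centre of its bottom end face; z up along its axis. Tube 68 mm outside, bore 56 mm, top rim (73 mm outside) at z = 95 mm. Two black clamp knobs up to z = 73 mm at y = +-57 mm; a capped feed port reaches x = 60 mm at z = 77 mm.
- barrel_mouth (a point): Centre of the barrel's top rim, where the 56 mm bore opens.
- plate_level (a point): Point on the barrel's axis level with the top of the spreader plate, 37 mm below the rim. The plate: dark grey disc inside the barrel, 6 mm thick, with one round port 19 mm wide whose centre lies 7 mm off this axis. The plate has been put in turned to any side, so the port's direction is unknown (not measured: feel for it). It holds still against any push allowed here; below it the way to the die is free, 40 mm wide.
- die: Brass die seated in the barrel's bottom: disc 54 mm across, 18 mm thick, 0.16 to 0.29 kg. Origin: centre of its underside, z up; it starts 3 to 7 mm above the barrel's end. A rubber lip (5 to 15 mm above the barrel's end) grips its side: it slides under a push of 5 to 15 N within 10 mm of its middle, comes free when its top is about 7 mm above the barrel's end, and falls on the mat.
- ejector: Ejector rod, standing upright in its socket at the start: round steel rod 16 mm in diameter and 110 mm long, its lower end chamfered to 13 mm over 1.5 mm; above it a blue handle 24 x 24 mm square and 50 mm tall (110 to 160 mm above the tip, sides along x and y). Origin: centre of the lower end; z up through the handle. 0.16 kg.
- ejector_tip (a point): Centre of the rod's lower end, same as the ejector's origin.
- board: Beech tool board, 136 (x) x 156 (y) x 14 mm, fast. Origin: centre of its underside. At y = +45 mm stands a 50 x 50 mm wooden block, top at z = 60 mm, with the rod's socket. Two spare dies lie on the board's other half.
- socket (a point): Mouth of the rod's socket: centre of the 20 mm wide round hole (2 mm chamfer) in the top of the block. The hole is 36 mm deep; the standing rod's tip rests 36 mm below this point.
- spare_die_a: Spare brass die, 54 mm across, 18 mm thick, with many small holes, lying on the board; leave alone. Origin: centre of its underside.
- spare_die_b: Spare brass die, 54 mm across, 18 mm thick, with three large holes, lying on the board; leave alone. Origin: centre of its underside.
- salt_shaker: Salt shaker, 44 mm across, 90 mm tall; leave alone. Origin: centre of its underside.
- squeeze_bottle: White squeeze bottle, 50 mm across, 196 mm tall; leave alone. Origin: centre of its underside.
- label_roll: White roll of labels lying flat, 62 mm across, 28 mm high; leave alone. Origin: centre of its underside.
Not all that is in view belongs to the job. Of the things shaped like the ejector, the steel one is meant.

How it is judged:
By the outcome, as a careful person would: the job done as asked, in the order asked, and still so for the second after the job is handed in, with the robot touching nothing.
It also fails if it takes over 70 s, if anything falls off the work surface, if the arm or the gripper's body presses on something with over 40 N, if the wrist force passes 120 N, or if a joint passes its speed limit or range.

## Working session

There is one attempt and no reset: what is moved stays moved. The work goes in short steps, Python scripts to look and compute and a tool call to move; the robot and the scene stay as the last step left them, time stands still between calls to the robot, and variables do not carry over. Pictures are saved under pics/ and viewed, at most 10 in all, crops included, and the job is handed in when it is done.

Besides the shell and the picture viewer there is one more tool, called after "Call:" as a command line: name --pt "numbers of a row" for each row, then --argument value for the rest. send_rows: Moves the arm, as the interface text tells. Its arguments: {"type":"object","properties":{"deltas":{"type":"array","items":{"type":"array","items":{"type":"number"}}}},"required":["deltas"]}

```bash
mkdir -p pics; ls; cat > h.py <<'E'
from plant import *
import numpy as np, cv2
from scipy.spatial.transform import Rotation as R
def cam(n):
    m=camera_model(n)
    if 'mount' in m:
        s=read_state(); T=np.eye(4);T[:3,:3]=R.from_rotvec(s['eef_rot']).as_matrix();T[:3,3]=s['eef_pos']
        T=T@np.array(m['mount'])
        return m,T[:3,3],T[:3,:3]
    o=np.array(m['orientation'])
    Rm=R.from_rotvec(o).as_matrix() if o.size==3 else o
    return m,np.array(m['eye']),Rm
def ray(c,px):
    m,e,Rm=c
    return e,Rm@np.array([(px[0]-m['cx'])/m['fx'],(px[1]-m['cy'])/m['fy'],1.])
def at_z(c,px,z):
    e,d=ray(c,px); return e+d*(z-e[2])/d[2]
def proj(c,p):
    m,e,Rm=c; q=Rm.T@(np.array(p)-e); return np.array([m['fx']*q[0]/q[2]+m['cx'],m['fy']*q[1]/q[2]+m['cy']])
def tri(rs):
    A=np.zeros((3,3));b=np.zeros(3)
    for e,d in rs:
        d=d/np.linalg.norm(d);P=np.eye(3)-np.outer(d,d);A+=P;b+=P@e
    return np.linalg.solve(A,b)
E
python3 - <<'E'
from h import *
print(read_state()); 
for n in ('scene','top'):
    print(camera_model(n)); im=capture(n); cv2.imwrite(f'pics/{n}0.png',im); c=cam(n)
    for l in ('ejector','ejector_tip','barrel_mouth','socket','barrel','board','pan','squeeze_bottle','salt_shaker'):
        print(n,l,[(np.round(r['pixel'],1).tolist(),round(r['confidence'],2)) for r in tip_of(n,l)])
E
```

```text
pics
{'time_s': 0.0, 'qpos': array([-1.25840345e+00,  1.31145829e-01,  1.48926077e+00,  1.16487613e-05,
        1.52300870e+00, -8.53952764e-02]), 'qd': array([ 3.39700227e-03,  1.34624352e-03, -1.98865425e-03, -3.13405071e-03,
       -4.99109114e-04, -9.11988469e-05]), 'joint_efforts': array([-1.26231374e-03, -5.69409442e+01, -5.00546694e+01, -2.04462326e-04,
        1.52307161e-02, -4.10314044e-05]), 'eef_pos': array([ 0.23238315, -0.55292402,  0.40366347]), 'eef_rot': array([-3.07788199e+00, -6.20373683e-01,  3.05913848e-04]), 'ft_force': array([ 0.04550215, -0.51146517,  0.18915111]), 'moment': array([ 0.03724767, -0.02283299, -0.02060841]), 'grasp_force': 0.0, 'opening': 0.08536427639385019}
{'fx': 454.49676356302535, 'fy': 454.49676356302535, 'cx': 282.3057176580111, 'cy': 211.7479632197453, 'eye': array([-0.36218319, -0.60754323,  0.65139499]), 'orientation': array([-1.84921685,  1.03860523, -0.65907457])}
scene ejector [([283.9, 245.0], 0.79), ([260.4, 224.1], 0.52)]
scene ejector_tip [([285.9, 242.8], 0.93), ([259.8, 228.6], 0.52)]
scene barrel_mouth [([196.7, 175.1], 0.78)]
[... 218 characters left out ...]
scene salt_shaker [([279.2, 212.5], 0.57)]
{'fx': 481.8734448672156, 'fy': 481.8734448672156, 'cx': 277.7791993894045, 'cy': 214.3921409349033, 'eye': array([ 0.44477707, -0.07341701,  1.22209352]), 'orientation': array([-2.18542324,  2.14668857, -0.13353923])}
top ejector [([290.9, 242.3], 0.65), ([235.7, 212.5], 0.61)]
top ejector_tip [([236.6, 210.9], 0.71), ([292.7, 238.0], 0.7), ([237.4, 161.1], 0.43), ([384.8, 159.7], 0.24)]
top barrel_mouth [([157.8, 225.8], 0.95)]
top socket [([290.5, 239.3], 0.59)]
top barrel [([165.8, 229.6], 0.66)]
top board [([306.7, 250.2], 0.9)]
top pan [([173.5, 236.4], 0.68)]
top squeeze_bottle [([385.4, 163.5], 0.88)]
top salt_shaker [([241.3, 165.3], 0.66)]
```

```bash
python3 - <<'E'
from h import *
s=cam('scene');t=cam('top')
for n,a,b in (('ej1',(285,244),(291.5,240)),('ej2',(260.1,226),(236.2,211.5)),('mouth',(196.7,175.1),(157.8,225.8)),('socket',(281.8,231.8),(290.5,239.3)),('barrel',(203.6,207.3),(165.8,229.6)),('board',(297.4,261.1),(306.7,250.2)),('pan',(200.6,219.1),(173.5,236.4)),('bottle',(398.1,241.5),(385.4,163.5)),('salt',(279.2,212.5),(241.3,165.3))):
    print(n,tri([ray(s,a),ray(t,b)]).round(4))
a=cv2.imread('pics/scene0.png')[110:320,130:440];b=cv2.imread('pics/top0.png')[110:320,90:440]
cv2.imwrite('pics/both.png',np.vstack([cv2.resize(a,(443,300)),np.zeros((0,443,3),np.uint8)]) if 0 else cv2.resize(b,(800,480)))
cv2.imwrite('pics/sc.png',cv2.resize(a,(800,542)))
E
```

```text
ej1 [ 0.5185 -0.116   0.0289]
ej2 [0.5938 0.0186 0.0055]
mouth [0.5382 0.1875 0.144 ]
socket [ 0.5164 -0.1099  0.0648]
barrel [0.5432 0.1852 0.0417]
board [ 0.4975 -0.16    0.0031]
pan [0.5254 0.1764 0.0126]
bottle [ 0.7206 -0.3553  0.012 ]
salt [ 0.711   0.0156 -0.0013]
```

View pics/both.png

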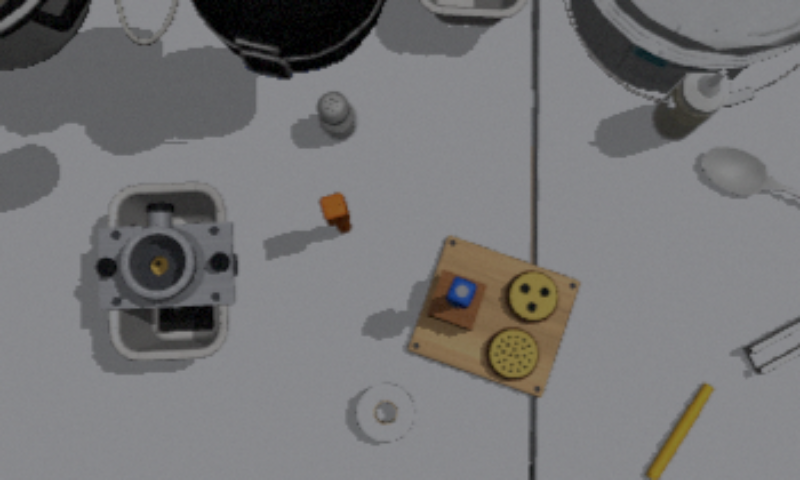

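View pics/sc.png

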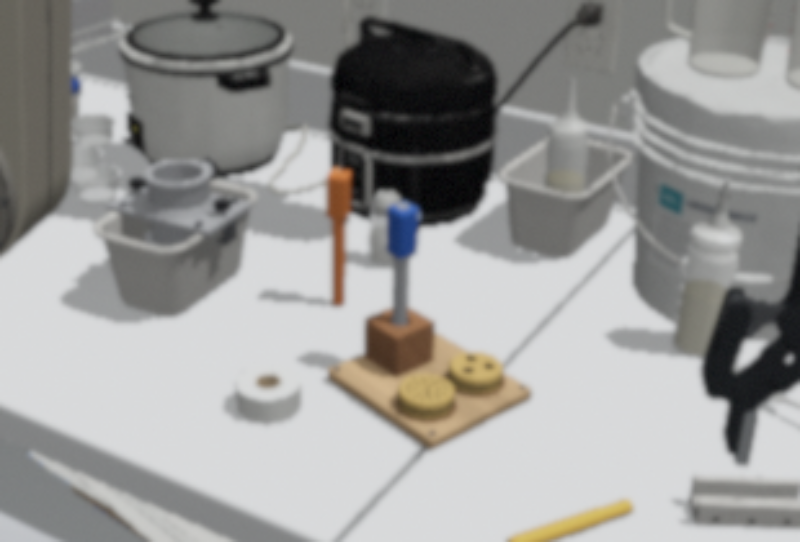

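The scene crop shows two rods. One has a blue handle on a steel shank and stands in the wooden block (full-picture scene px ~(286,197), top px ~(291,238)). The other is all orange and stands free on the table (scene px ~(262,184), top px ~(236,202)). The steel, blue-handled one on the board fits the description. I'll confirm it with a wrist crop at the hover pose.

```bash
cat >> h.py <<'E'
def delta(pos,yaw=None):
    "row numbers to go from current pose to TCP pos, tool down with tool y at world angle yaw (deg), nearest half turn"
    s=read_state();Rm=R.from_rotvec(s['eef_rot'])
    d=Rm.inv().apply(np.array(pos)-s['eef_pos'])/.03
    best=np.zeros(3)
    if yaw is not None:
        c=[]
        for k in (0,90,180,270):
            a=np.radians(yaw+k);y=np.array([np.cos(a),np.sin(a),0]);z=np.array([0,0,-1.]);x=np.cross(y,z)
            c.append((Rm.inv()*R.from_matrix(np.stack([x,y,z],1))).as_rotvec())
        best=min(c,key=np.linalg.norm)
    return np.round(np.r_[d,np.degrees(best)/5],3)
def st():
    s=read_state();Rm=R.from_rotvec(s['eef_rot']).as_matrix()
    print('t',round(s['time_s'],2),'pos',s['eef_pos'].round(4),'yaw y',np.degrees(np.arctan2(Rm[1,1],Rm[0,1])).round(2),'z',Rm[:,2].round(4),'F',s['ft_force'].round(2),'M',s['moment'].round(2),'open',round(s['opening'],4),'g',s['grasp_force'],'q',s['qpos'].round(2))
E
python3 - <<'E'
from h import *
st();print(R.from_rotvec(read_state()['eef_rot']).as_matrix().round(3));print(np.array(camera_model('wrist')['mount']).round(3),camera_model('wrist')['fx'])
t=cam('top')
g=lambda x,y:(x/800*350+90,y/480*210+110)
P=[at_z(t,g(*p),.014)[:2] for p in ((452,240),(577,282),(542,394),(412,350))]
P=np.array(P);print(P.round(4));
e=P[0]-P[1];print(np.degrees(np.arctan2(-e[0],e[1])),np.linalg.norm(e)); e=P[1]-P[2];print(np.degrees(np.arctan2(e[1],e[0])),np.linalg.norm(e))
print(delta((.50,-.112,.42),-19))
E
```

```text
t 1.0 pos [ 0.2324 -0.5532  0.4047] yaw y -67.21 z [-0. -0. -1.] F [ 0.67  0.83 -0.07] M [ 0.02 -0.06 -0.02] open 0.0851 g 0.0 q [-1.26  0.13  1.49 -0.    1.52 -0.09]
[[ 0.922  0.387 -0.   ]
 [ 0.387 -0.922 -0.   ]
 [-0.     0.    -1.   ]]
[[-0.001 -0.957 -0.292  0.073]
 [ 1.    -0.001 -0.001  0.001]
 [ 0.001 -0.292  0.957  0.031]
 [ 0.     0.     0.     1.   ]] 303.8238950703576
[[ 0.5831 -0.1075]
 [ 0.5391 -0.2457]
 [ 0.4164 -0.2079]
 [ 0.4615 -0.0656]]
-17.645545595865745 0.14510144850685314
-17.143317532294063 0.12846530933889197
[ 13.919 -10.102  -0.51    0.      0.      8.358]
```

Call:
send_rows --pt "14.4 -9.85 -0.5 0 0 -9.9 85" --pt "14.4 -9.85 -0.5 0 0 -9.9 85" --pt "14.4 -9.85 -0.5 0 0 -9.9 85" --pt "14.4 -9.85 -0.5 0 0 -9.9 85" --pt "14.4 -9.85 -0.5 0 0 -9.9 85" --pt "14.4 -9.85 -0.5 0 0 -9.9 85" --pt "14.4 -9.85 -0.5 0 0 -9.9 85" --pt "14.4 -9.85 -0.5 0 0 -9.9 85" --pt "14.4 -9.85 -0.5 0 0 -9.9 85" --pt "14.4 -9.85 -0.5 0 0 -9.9 85" --pt "14.4 -9.85 -0.5 0 0 -9.9 85" --pt "14.4 -9.85 -0.5 0 0 -9.9 85"

```text
time_s: 2.0
eef_pos: [0.5041, -0.1312, 0.4194]
eef_rot: [2.536, 1.853, 0.001]
ft_force: [0.7, -1.0, -0.1]
opening: 0.0847
grasp_force: 0.0
```

Call:
send_rows --pt "0 0 0 0 0 0 85" --pt "0 0 0 0 0 0 85" --pt "0 0 0 0 0 0 85" --pt "0 0 0 0 0 0 85"

```text
time_s: 2.33
eef_pos: [0.5031, -0.134, 0.4189]
eef_rot: [2.538, 1.852, -0.001]
ft_force: [-0.0, 0.8, 0.2]
opening: 0.0851
grasp_force: 0.0
```

```bash
python3 - <<'E'
from h import *
st();c=cam('wrist');im=capture('wrist')
for l in ('ejector','socket','ejector_tip'):
    print(l,[(np.round(r['pixel'],1).tolist(),round(r['confidence'],2)) for r in tip_of('wrist',l)])
for r in cut_out('wrist','ejector'): print(r['rect'],r['confidence'])
hsv=cv2.cvtColor(im,cv2.COLOR_BGR2HSV)
m=cv2.inRange(hsv,(105,120,40),(130,255,255))
print(proj(c,(.5165,-.113,.184)),proj(c,(.5165,-.113,.134)))
cs,_=cv2.findContours(m,0,2)
k=max(cs,key=cv2.contourArea);print(cv2.minAreaRect(k),cv2.boundingRect(k))
cv2.imwrite('pics/w1.png',im)
E
```

```text
t 2.33 pos [ 0.5031 -0.134   0.4189] yaw y -17.77 z [-4.e-04 -3.e-04 -1.e+00] F [-0.03  0.79  0.22] M [-0.05 -0.05  0.02] open 0.0851 g 0.0 q [-0.36 -0.09  1.69 -0.    1.55 -0.05]
ejector [([284.6, 160.4], 0.93), ([324.9, 26.1], 0.67), ([287.6, 168.5], 0.27)]
socket [([286.7, 165.4], 0.93)]
ejector_tip [([286.8, 159.6], 0.98), ([321.3, 31.1], 0.74)]
[317.5, 0.0, 348.2, 38.8] 0.89
[269.4, 159.9, 307.6, 210.0] 0.68
[290.64031872 189.22228169] [288.7321756  175.52710753]
((290.6630859375, 185.5646209716797), (32.22808074951172, 42.434566497802734), 3.179830312728882) (274, 164, 33, 44)
```

View pics/w1.png

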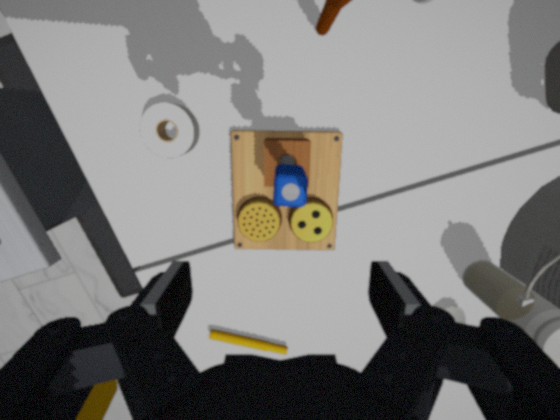

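The picture shows the steel rod with the blue handle at (291,190) in its block on the board, with the two spare dies below it. The orange decoy is at (325,20). An enlarged crop will confirm it and give the handle's top face.

```bash
python3 - <<'E'
from h import *
c=cam('wrist');im=cv2.imread('pics/w1.png')
cr=im[120:260,220:360];cv2.imwrite('pics/w1c.png',cv2.resize(cr,(560,560),interpolation=cv2.INTER_CUBIC))
print('top',at_z(c,(291,191),.184),'socket',at_z(c,(286.7,165.4),.06),'tip',at_z(c,(286.8,159.6),.024))
b=np.array([at_z(c,p,.014)[:2] for p in ((231,130),(342,131),(335,249),(235,249))])
print(b.round(4),[np.degrees(np.arctan2(*(b[j]-b[i])[::-1])).round(1) for i,j in ((0,1),(1,2),(3,2),(0,3))])
cen=b.mean(0);print(cen)
E
```

```text
top [ 0.51645384 -0.11437847  0.184     ] socket [ 0.51548345 -0.11588844  0.06      ] tip [ 0.51667779 -0.1149097   0.024     ]
[[ 0.4636 -0.0622]
 [ 0.5895 -0.104 ]
 [ 0.5421 -0.2502]
 [ 0.4143 -0.2091]] [np.float64(-18.4), np.float64(-108.0), np.float64(-17.8), np.float64(-108.6)]
[ 0.50236891 -0.15638473]
```

View pics/w1c.png

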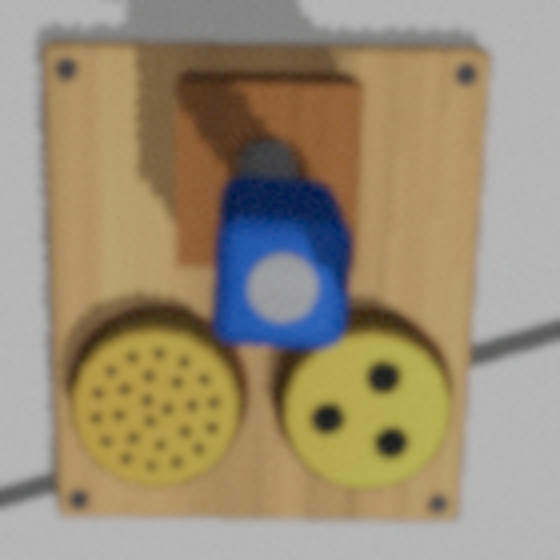

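The crop confirms the blue handle on a grey steel shank in the wooden block, so this is the ejector. Next I descend and grip it.

Call:
send_rows --pt "0.75 0.22 0.5 0 0 0.07 85" --pt "0.75 0.22 1.5 0 0 0.07 85" --pt "0.75 0.22 2.5 0 0 0.07 85" --pt "0.75 0.22 3.5 0 0 0.07 85" --pt "0.75 0.22 3.5 0 0 0.07 85" --pt "0.75 0.22 3.5 0 0 0.07 85"

```text
time_s: 3.08
eef_pos: [0.5157, -0.1139, 0.3126]
eef_rot: [-2.54, -1.842, 0.004]
ft_force: [0.6, 0.3, -0.1]
opening: 0.085
grasp_force: 0.0
```

Call:
send_rows --pt "0 0 0 0 0 0 40" --pt "0 0 0 0 0 0 40" --pt "0 0 0 0 0 0 40" --pt "0 0 0 0 0 0 20" --pt "0 0 0 0 0 0 10" --pt "0 0 0 0 0 0 10" --pt "0 0 0 0 0 0 0" --pt "0 0 0 0 0 0 0" --pt "0 0 0 0 0 0 0" --pt "0 0 0 0 0 0 0"

```text
time_s: 3.92
eef_pos: [0.517, -0.1138, 0.3153]
eef_rot: [2.541, 1.845, 0.002]
ft_force: [-1.6, 0.0, 6.6]
opening: 0.0234
grasp_force: 58.7
```

```bash
python3 -c "
from h import *
st()"
```

```text
t 3.92 pos [ 0.517  -0.1138  0.3153] yaw y -18.05 z [ 1.7e-03 -5.0e-04 -1.0e+00] F [-1.56  0.01  6.63] M [ 0.11  0.31 -0.04] open 0.0234 g 58.69349420070648 q [-0.31 -0.    1.79  0.    1.35  0.  ]
```

Call:
send_rows --pt "0 0 -0.5 0 0 0 0" --pt "0 0 -1.5 0 0 0 0" --pt "0 0 -2.5 0 0 0 0" --pt "0 0 -3.5 0 0 0 0" --pt "0 0 -4.5 0 0 0 0" --pt "0 0 -4.9 0 0 0 0" --pt "0 0 -4.9 0 0 0 0" --pt "0 0 -4.9 0 0 0 0"

```text
time_s: 4.58
eef_pos: [0.5166, -0.1138, 0.4603]
eef_rot: [2.542, 1.845, 0.0]
ft_force: [-0.1, 0.3, -1.3]
opening: 0.0233
grasp_force: 60.7
```

Call:
send_rows --pt "1 -0.27 0 0 0 0 0" --pt "2 -0.55 0 0 0 0 0" --pt "3.2 -0.85 0 0 0 0 0" --pt "4.4 -1.15 0 0 0 0 0" --pt "5.6 -1.5 0 0 0 0 0" --pt "6.6 -1.75 0 0 0 0 0" --pt "7.2 -1.9 0 0 0 0 0" --pt "7.5 -2 0 0 0 0 0" --pt "7.5 -2 0 0 0 0 0" --pt "7.5 -2 0 0 0 0 0" --pt "7.5 -2 0 0 0 0 0"

```text
time_s: 5.5
eef_pos: [0.5293, 0.1175, 0.4599]
eef_rot: [-2.543, -1.844, 0.003]
ft_force: [0.4, 0.3, -1.7]
opening: 0.0232
grasp_force: 60.6
```

```bash
python3 - <<'E'
from h import *
st();c=cam('wrist');im=capture('wrist')
for l in ('barrel_mouth','barrel','ejector_tip','die','plate_level'):
    print(l,[(np.round(r['pixel'],1).tolist(),round(r['confidence'],2)) for r in tip_of('wrist',l)])
r=tip_of('wrist','barrel_mouth')
if r: print(at_z(c,r[0]['pixel'],.14))
cv2.imwrite('pics/w2.png',im)
p=proj(c,(.538,.1875,.14)).astype(int);print(p)
s=read_state();tp=proj(c,s['eef_pos']+np.array([0,0,-.2913]));print('tip pred',tp)
cv2.imwrite('pics/w2b.png',cv2.resize(im[0:300,80:480],(800,600),interpolation=cv2.INTER_CUBIC))
E
```

```text
t 5.5 pos [0.5293 0.1175 0.4599] yaw y -18.12 z [-1.6e-03 -8.0e-04 -1.0e+00] F [ 0.44  0.28 -1.69] M [-0.01  0.02  0.01] open 0.0232 g 60.592167377471924 q [ 0.12 -0.04  1.57 -0.    1.62  0.44]
barrel_mouth [([269.4, 121.6], 0.65)]
barrel [([275.6, 118.4], 0.6)]
ejector_tip [([278.6, 201.7], 0.86), ([349.0, 222.3], 0.85), ([275.3, 119.2], 0.53)]
die [([274.3, 122.9], 0.78), ([321.8, 333.9], 0.37)]
plate_level [([274.1, 118.1], 0.88), ([313.3, 326.5], 0.33)]
[0.53968855 0.18477952 0.14      ]
[266 119]
tip pred [281.35138895 200.41258349]
```

View pics/w2b.png

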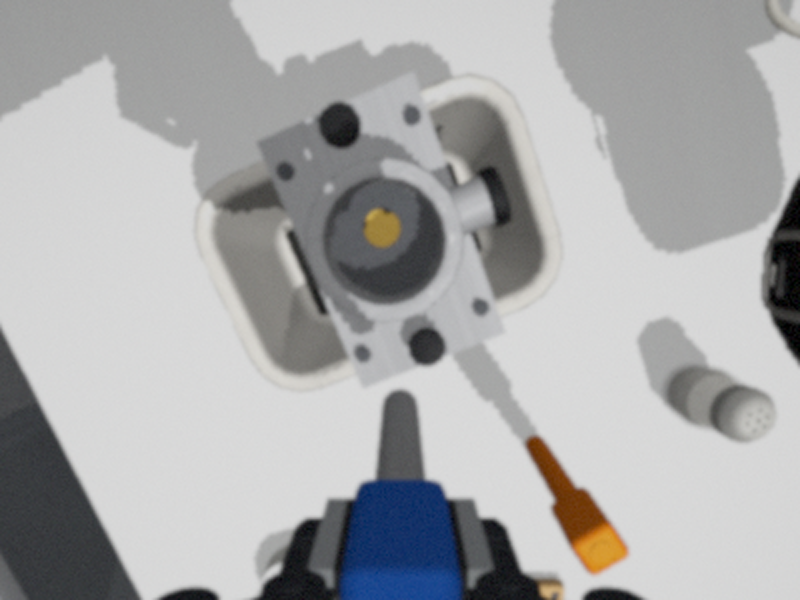

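The picture shows the barrel mouth centred near full px (273,121). The brass shows through the port at px (271,114), so the port sits toward the top of the image. The rod tip is at about px (280,200). I'll measure these now.

```bash
python3 - <<'E'
from h import *
c=cam('wrist');im=cv2.imread('pics/w2.png')
hsv=cv2.cvtColor(im,cv2.COLOR_BGR2HSV)
m=cv2.inRange(hsv,(12,100,50),(35,255,255));m[:90]=0;m[140:]=0;m[:,:240]=0;m[:,310:]=0
k=max(cv2.findContours(m,0,1)[0],key=cv2.contourArea);(u,v),r=cv2.minEnclosingCircle(k);M=cv2.moments(m,True)
print((u,v),r,cv2.boundingRect(k),M['m10']/M['m00'],M['m01']/M['m00'])
W=lambda p,z:at_z(c,p,z).round(4)
print('port top',W((u,v),.103),'mid',W((u,v),.1), 'radius mm', r*np.linalg.norm(c[1]-W((u,v),.1))/c[0]['fx'])
g=lambda x,y:(x/2+80,y/2)
for name,z,P in (('bore',.140,((328,238),(446,240),(388,180),(388,305))),):
    w=np.array([W(g(*p),z) for p in P]);print(name,w,(w[0]+w[1])/2,(w[2]+w[3])/2)
n=(.538,.1875); print('proj pts', proj(c,(.5397,.1848,.14)),proj(c,(.5397,.1848,.103)))
# barrel from top image
t=cam('top');print('top mouth',at_z(t,(157.8,225.8),.14))
im=cv2.imread('pics/top0.png');hs=cv2.cvtColor(im,cv2.COLOR_BGR2HSV);m=cv2.inRange(hs,(12,100,50),(35,255,255));m[:,:145]=0;m[:,175:]=0;m[:210]=0;m[245:]=0
ys,xs=np.nonzero(m);print('top port px',xs.mean(),ys.mean(),len(xs),xs.min(),xs.max(),ys.min(),ys.max(),at_z(t,(xs.mean(),ys.mean()),.1))
E
```

```text
(270.10675048828125, 113.48876190185547) 9.553180694580078 (262, 104, 18, 20) 270.5 113.54074074074074
port top [0.5422 0.1928 0.103 ] mid [0.5421 0.1928 0.1   ] radius mm 0.010393628884487275
bore [[0.5189 0.1951 0.14  ]
 [0.5701 0.1774 0.14  ]
 [0.553  0.2101 0.14  ]
 [0.5354 0.1577 0.14  ]] [0.5445  0.18625 0.14   ] [0.5442 0.1839 0.14  ]
proj pts [269.05154029 122.73112089] [270.30350188 121.94569943]
top mouth [0.53887627 0.18802617 0.14      ]
top port px 159.15555555555557 225.7111111111111 45 156 162 222 229 [0.54262008 0.19454606 0.1       ]
```

```bash
python3 - <<'E'
from h import *
c=cam('wrist');im=cv2.imread('pics/w2.png');s=read_state();Rm=R.from_rotvec(s['eef_rot']).as_matrix()
S=6;x0,y0=230,180
big=cv2.resize(im[y0:y0+95,x0:x0+100],None,fx=S,fy=S,interpolation=cv2.INTER_CUBIC)
for r,z,col in ((.0065,.2913,(0,0,255)),(.008,.2898,(0,255,255)),(.008,.1813,(0,255,0))):
    P=[]
    for a in np.linspace(0,2*np.pi,40):
        p=s['eef_pos']+Rm@np.array([r*np.cos(a),r*np.sin(a),z]);q=proj(c,p);P.append((q-[x0,y0]+.5)*S)
    cv2.polylines(big,[np.array(P).astype(int)],True,col,1)
P=[]
for z in (.1813,.1313):
  P=[(proj(c,s['eef_pos']+Rm@np.array([a*.012,b*.012,z]))-[x0,y0]+.5)*S for a,b in ((1,1),(1,-1),(-1,-1),(-1,1))]
  cv2.polylines(big,[np.array(P).astype(int)],True,(255,255,0),1)
cv2.imwrite('pics/tip.png',big)
E
```

```text
(no output)
```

View pics/tip.png

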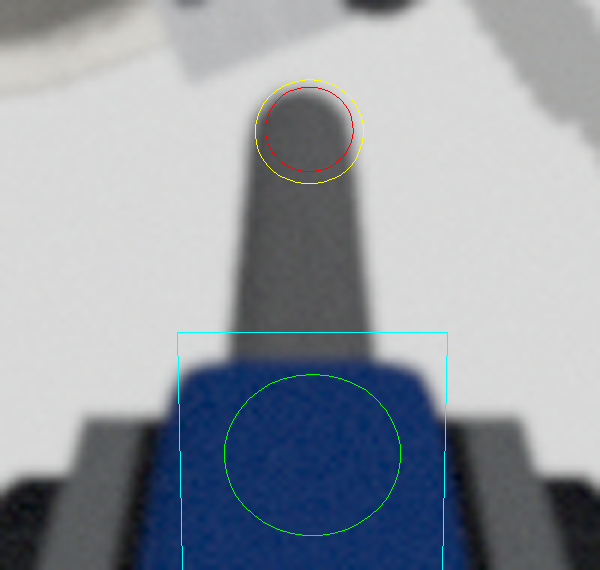

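Call:
send_rows --pt "0.8 -0.1 0 0 0 0 0" --pt "1.7 -0.2 0 0 0 0 0" --pt "2.4 -0.3 0 0 0 0 0" --pt "2.58 -0.32 0.2 0 0 0 0" --pt "2.58 -0.32 0.7 0 0 0 0" --pt "2.58 -0.32 1.2 0 0 0 0" --pt "2.58 -0.32 1.6 0 0 0 0" --pt "2.58 -0.32 1.8 0 0 0 0" --pt "2.58 -0.32 1.8 0 0 0 0" --pt "2.58 -0.32 1.8 0 0 0 0" --pt "2.58 -0.32 1.8 0 0 0 0"

```text
time_s: 6.77
eef_pos: [0.5444, 0.1951, 0.4081]
eef_rot: [2.542, 1.845, 0.002]
ft_force: [-0.3, 0.1, -1.5]
opening: 0.0233
grasp_force: 60.6
```

```bash
python3 - <<'E'
from h import *
st();c=cam('wrist');im=capture('wrist')
cv2.imwrite('pics/w3.png',cv2.resize(im[90:290,180:380],(600,600),interpolation=cv2.INTER_CUBIC))
E
```

```text
t 6.77 pos [0.5444 0.1951 0.4081] yaw y -18.08 z [ 1.5e-03  4.0e-04 -1.0e+00] F [-0.26  0.08 -1.48] M [-0.01  0.05 -0.07] open 0.0233 g 60.554494857788086 q [ 0.26  0.07  1.55 -0.    1.52  0.57]
```

View pics/w3.png

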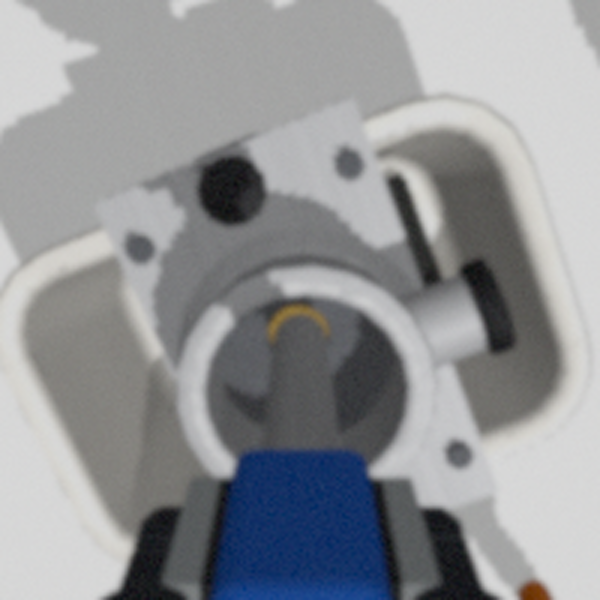

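The rod tip is in the bore just above the port. A thin brass crescent shows at the top, crop (299,310), and the rod is centred left to right. I shift back about 1.3 mm and go down slowly.

Call:
send_rows --pt "-0.045 0 0.1 0 0 0 0" --pt "-0.045 0 0.2 0 0 0 0" --pt "-0.045 0 0.3 0 0 0 0" --pt "-0.045 0 0.4 0 0 0 0" --pt "-0.045 0 0.4 0 0 0 0"

```text
time_s: 7.23
eef_pos: [0.5435, 0.194, 0.3939]
eef_rot: [-2.542, -1.845, 0.002]
ft_force: [-0.3, -0.1, -2.0]
opening: 0.0234
grasp_force: 60.6
```

Call:
send_rows --pt "0 0 0.03 0 0 0 0" --pt "0 0 0.06 0 0 0 0" --pt "0 0 0.09 0 0 0 0" --pt "0 0 0.1 0 0 0 0" --pt "0 0 0.1 0 0 0 0"

```text
time_s: 7.65
eef_pos: [0.5437, 0.1939, 0.392]
eef_rot: [2.542, 1.845, -0.0]
ft_force: [-0.1, -1.0, -2.0]
opening: 0.0235
grasp_force: 60.6
```

Call:
send_rows --pt "0 0 0.03 0 0 0 0" --pt "0 0 0.06 0 0 0 0" --pt "0 0 0.09 0 0 0 0" --pt "0 0 0.1 0 0 0 0" --pt "0 0 0.1 0 0 0 0"

```text
time_s: 8.07
eef_pos: [0.5437, 0.1939, 0.3888]
eef_rot: [2.543, 1.845, -0.0]
ft_force: [-0.3, -1.5, -1.6]
opening: 0.0235
grasp_force: 60.6
```

Call:
send_rows --pt "0 0 0.03 0 0 0 0" --pt "0 0 0.06 0 0 0 0" --pt "0 0 0.09 0 0 0 0" --pt "0 0 0.1 0 0 0 0" --pt "0 0 0.1 0 0 0 0"

```text
time_s: 8.48
eef_pos: [0.5437, 0.194, 0.3859]
eef_rot: [-2.543, -1.845, 0.0]
ft_force: [-0.2, -0.8, -0.4]
opening: 0.0229
grasp_force: 60.6
```

Call:
send_rows --pt "0 0 0.06 0 0 0 0" --pt "0 0 0.12 0 0 0 0" --pt "0 0 0.18 0 0 0 0" --pt "0 0 0.24 0 0 0 0" --pt "0 0 0.3 0 0 0 0" --pt "0 0 0.3 0 0 0 0"

```text
time_s: 8.98
eef_pos: [0.5437, 0.194, 0.3764]
eef_rot: [-2.542, -1.845, 0.001]
ft_force: [0.5, -1.4, -2.1]
opening: 0.0233
grasp_force: 60.6
```

Call:
send_rows --pt "0 0 0.05 0 0 0 0" --pt "0 0 0.1 0 0 0 0" --pt "0 0 0.15 0 0 0 0" --pt "0 0 0.2 0 0 0 0" --pt "0 0 0.25 0 0 0 0" --pt "0 0 0.25 0 0 0 0"

```text
time_s: 9.48
eef_pos: [0.5437, 0.194, 0.3691]
eef_rot: [-2.542, -1.845, 0.001]
ft_force: [-0.0, -1.0, -2.0]
opening: 0.0233
grasp_force: 60.7
```

Call:
send_rows --pt "0 0 0.04 0 0 0 0" --pt "0 0 0.08 0 0 0 0" --pt "0 0 0.12 0 0 0 0" --pt "0 0 0.16 0 0 0 0" --pt "0 0 0.2 0 0 0 0" --pt "0 0 0.2 0 0 0 0"

```text
time_s: 9.98
eef_pos: [0.5437, 0.194, 0.3632]
eef_rot: [-2.542, -1.845, 0.0]
ft_force: [0.5, -1.5, -1.8]
opening: 0.0234
grasp_force: 60.7
```

Call:
send_rows --pt "0 0 0.025 0 0 0 0" --pt "0 0 0.05 0 0 0 0" --pt "0 0 0.075 0 0 0 0" --pt "0 0 0.1 0 0 0 0"

```text
time_s: 10.32
eef_pos: [0.5437, 0.194, 0.3605]
eef_rot: [2.542, 1.845, -0.0]
ft_force: [0.0, -2.3, -0.3]
opening: 0.0233
grasp_force: 60.7
```

Call:
send_rows --pt "0 0 0.025 0 0 0 0" --pt "0 0 0.05 0 0 0 0" --pt "0 0 0.075 0 0 0 0" --pt "0 0 0.1 0 0 0 0"

```text
time_s: 10.65
eef_pos: [0.5438, 0.194, 0.3576]
eef_rot: [2.543, 1.845, 0.0]
ft_force: [-1.1, -2.2, 4.4]
opening: 0.0235
grasp_force: 61.4
```

Call:
send_rows --pt "0 0 0.02 0 0 0 0" --pt "0 0 0.04 0 0 0 0" --pt "0 0 0.06 0 0 0 0"

```text
time_s: 10.9
eef_pos: [0.5438, 0.194, 0.3569]
eef_rot: [2.542, 1.845, 0.001]
ft_force: [-2.8, -2.6, 7.2]
opening: 0.0233
grasp_force: 61.7
```

Call:
send_rows --pt "0 0 0.02 0 0 0 0" --pt "0 0 0.04 0 0 0 0" --pt "0 0 0.06 0 0 0 0" --pt "0 0 0.08 0 0 0 0"

```text
time_s: 11.23
eef_pos: [0.5439, 0.194, 0.3546]
eef_rot: [2.542, 1.845, 0.002]
ft_force: [-3.3, -3.2, 7.7]
opening: 0.0234
grasp_force: 61.8
```

Call:
send_rows --pt "-0.017 -0.01 0.02 0 0 0 0" --pt "-0.017 -0.01 0.04 0 0 0 0" --pt "-0.017 -0.01 0.06 0 0 0 0" --pt "-0.017 -0.01 0.08 0 0 0 0" --pt "-0.017 -0.01 0.1 0 0 0 0"

```text
time_s: 11.65
eef_pos: [0.5436, 0.1937, 0.3517]
eef_rot: [2.542, 1.845, 0.003]
ft_force: [-1.3, -2.0, 6.2]
opening: 0.023
grasp_force: 61.6
```

Call:
send_rows --pt "0 0 0.02 0 0 0 0" --pt "0 0 0.04 0 0 0 0" --pt "0 0 0.06 0 0 0 0" --pt "0 0 0.08 0 0 0 0" --pt "0 0 0.1 0 0 0 0" --pt "0 0 0.12 0 0 0 0"

```text
time_s: 12.15
eef_pos: [0.5436, 0.1938, 0.3481]
eef_rot: [2.542, 1.845, 0.003]
ft_force: [-2.1, -3.1, 7.1]
opening: 0.0236
grasp_force: 61.7
```

Call:
send_rows --pt "0 0 0.02 0 0 0 0" --pt "0 0 0.04 0 0 0 0" --pt "0 0 0.06 0 0 0 0" --pt "0 0 0.08 0 0 0 0" --pt "0 0 0.1 0 0 0 0" --pt "0 0 0.12 0 0 0 0"

```text
time_s: 12.65
eef_pos: [0.5434, 0.1937, 0.3434]
eef_rot: [2.542, 1.845, 0.002]
ft_force: [0.1, -1.6, -0.5]
opening: 0.0235
grasp_force: 60.9
```

Call:
send_rows --pt "0 0 0.03 0 0 0 0" --pt "0 0 0.06 0 0 0 0" --pt "0 0 0.1 0 0 0 0" --pt "0 0 0.14 0 0 0 0" --pt "0 0 0.18 0 0 0 0" --pt "0 0 0.2 0 0 0 0" --pt "0 0 0.2 0 0 0 0"

```text
time_s: 13.23
eef_pos: [0.5432, 0.1937, 0.3367]
eef_rot: [-2.542, -1.845, 0.001]
ft_force: [-0.0, -1.1, -1.2]
opening: 0.0234
grasp_force: 60.6
```

```bash
python3 - <<'E'
from h import *
st()
for n in ('scene','top','wrist'):
    im=capture(n);cv2.imwrite(f'pics/{n}4.png',im)
    print(n,[(np.round(r['pixel']).tolist(),round(r['confidence'],2)) for r in tip_of(n,'die')])
E
```

```text
t 13.23 pos [0.5432 0.1937 0.3367] yaw y -18.06 z [-6.e-04  0.e+00 -1.e+00] F [-0.02 -1.12 -1.15] M [-0.04  0.01 -0.02] open 0.0234 g 60.56240916252136 q [0.25 0.11 1.64 0.   1.4  0.57]
scene []
top []
wrist []
```

Call:
send_rows --pt "0 0 -0.3 0 0 0 0" --pt "0 0 -0.8 0 0 0 0" --pt "0 0 -1.4 0 0 0 0" --pt "0 0 -2 0 0 0 0" --pt "0 0 -2.6 0 0 0 0" --pt "0 0 -3.2 0 0 0 0" --pt "0 0 -3.8 0 0 0 0" --pt "0 0 -4.2 0 0 0 0" --pt "0 0 -4.2 0 0 0 0" --pt "0 0 -4.2 0 0 0 0"

```text
time_s: 14.37
eef_pos: [0.5434, 0.1937, 0.4639]
eef_rot: [2.542, 1.845, 0.003]
ft_force: [0.7, 0.1, -1.5]
opening: 0.0232
grasp_force: 60.6
```

```bash
python3 -c "
from h import *
st();print(delta((.5293,.1175,.46),-18.1))
print('from (.5293,.1175) to socket needs', delta((.5168,-.1138,.46),-18.05))"
```

```text
t 14.37 pos [0.5434 0.1937 0.4639] yaw y -18.05 z [ 1.8e-03  5.0e-04 -1.0e+00] F [ 0.71  0.12 -1.49] M [ 0.04  0.01 -0.02] open 0.0232 g 60.62525510787964 q [0.25 0.05 1.47 0.   1.62 0.57]
[-2.561  0.34   0.129  0.017 -0.012  0.009]
from (.5293,.1175) to socket needs [-1.0021e+01  2.3330e+00  1.2400e-01  1.7000e-02 -1.2000e-02 -1.0000e-03]
```

Move to the same look-out pose as before, and compare the view of the tip and the port.

Call:
send_rows --pt "-0.8 0.1 0.1 0 0 0 0" --pt "-1.7 0.22 0.13 0 0 0 0" --pt "-2.4 0.32 0.13 0 0 0 0" --pt "-2.56 0.34 0.13 0 0 0 0" --pt "-2.56 0.34 0.13 0 0 0 0" --pt "-2.56 0.34 0.13 0 0 0 0"

```text
time_s: 14.87
eef_pos: [0.5291, 0.1176, 0.4582]
eef_rot: [-2.542, -1.844, 0.001]
ft_force: [-0.8, -0.3, -2.1]
opening: 0.0233
grasp_force: 60.7
```

```bash
python3 - <<'E'
from h import *
st();im=capture('wrist');cv2.imwrite('pics/w5.png',im);a=cv2.imread('pics/w2.png')
print([(np.round(r['pixel'],1).tolist(),round(r['confidence'],2)) for r in tip_of('wrist','ejector_tip')])
f=lambda i:cv2.resize(i[90:260,220:340],(396,561),interpolation=cv2.INTER_CUBIC)
cv2.imwrite('pics/cmp.png',np.hstack([f(a),f(im)]))
E
```

```text
t 14.87 pos [0.5291 0.1176 0.4582] yaw y -18.1 z [-1.3e-03  4.0e-04 -1.0e+00] F [-0.81 -0.26 -2.09] M [-0.01 -0.04 -0.05] open 0.0233 g 60.654956102371216 q [ 0.12 -0.04  1.57  0.    1.62  0.44]
[([346.9, 222.9], 0.85), ([279.5, 200.4], 0.81)]
```

View pics/cmp.png

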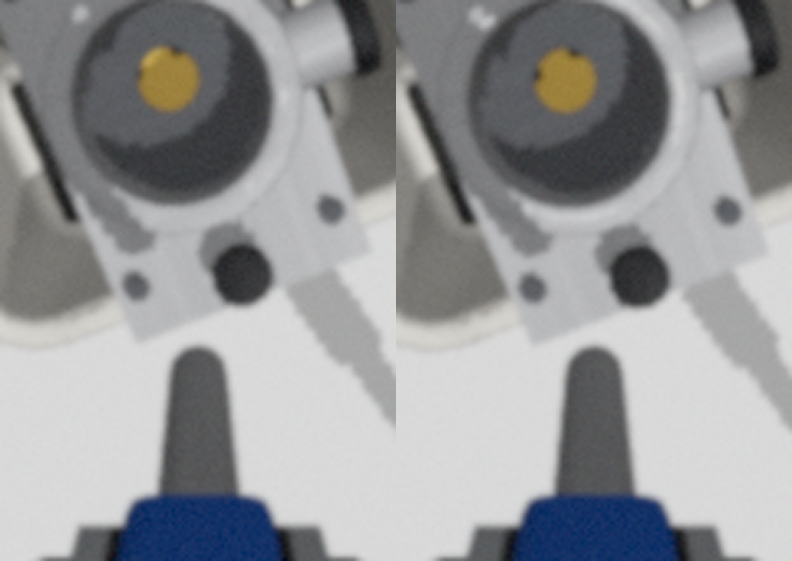

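The left half is before the push and the right half is after. The rod sits unchanged in the grip, and the brass pattern seen through the port at crop (565,80) has changed and lost its direct light, as a dropped die should. Now back to the socket.

Call:
send_rows --pt "-1 0.27 0 0 0 0 0" --pt "-2 0.54 0 0 0 0 0" --pt "-3.2 0.86 0 0 0 0 0" --pt "-4.4 1.18 0 0 0 0 0" --pt "-5.6 1.5 0 0 0 0 0" --pt "-6.6 1.78 0 0 0 0 0" --pt "-7.2 1.94 0 0 0 0 0" --pt "-7.46 2.01 0 0 0 0 0" --pt "-7.46 2.01 0 0 0 0 0" --pt "-7.46 2.01 0.4 0 0 0 0" --pt "-7.46 2.01 0.8 0 0 0 0" --pt "-7.46 2.01 0.8 0 0 0 0"

```text
time_s: 15.97
eef_pos: [0.5167, -0.1124, 0.4311]
eef_rot: [-2.537, -1.845, 0.004]
ft_force: [-0.6, -0.5, -2.8]
opening: 0.0231
grasp_force: 60.6
```

Call:
send_rows --pt "0 0 0.4 0 0 0 0" --pt "0 0 0.8 0 0 0 0" --pt "0 0 1.2 0 0 0 0" --pt "0 0 1.45 0 0 0 0" --pt "0 0 1.55 0 0 0 0" --pt "0 0 1.55 0 0 0 0" --pt "0 0 1.55 0 0 0 0"

```text
time_s: 16.55
eef_pos: [0.5172, -0.1141, 0.3888]
eef_rot: [-2.543, -1.845, -0.0]
ft_force: [-0.5, 0.3, -1.9]
opening: 0.0234
grasp_force: 60.6
```

```bash
python3 - <<'E'
from h import *
st();im=capture('wrist')
print(delta((.5167,-.1138,.38),-18.05))
cv2.imwrite('pics/w6.png',cv2.resize(im[130:250,220:340],(600,600),interpolation=cv2.INTER_CUBIC))
E
```

```text
t 16.55 pos [ 0.5172 -0.1141  0.3888] yaw y -18.06 z [ 0.  0. -1.] F [-0.51  0.3  -1.89] M [-0.02 -0.05 -0.02] open 0.0234 g 60.584914684295654 q [-0.31 -0.05  1.7   0.    1.49  0.  ]
[ 0.004 -0.023  0.31   0.01   0.    -0.003]
```

View pics/w6.png

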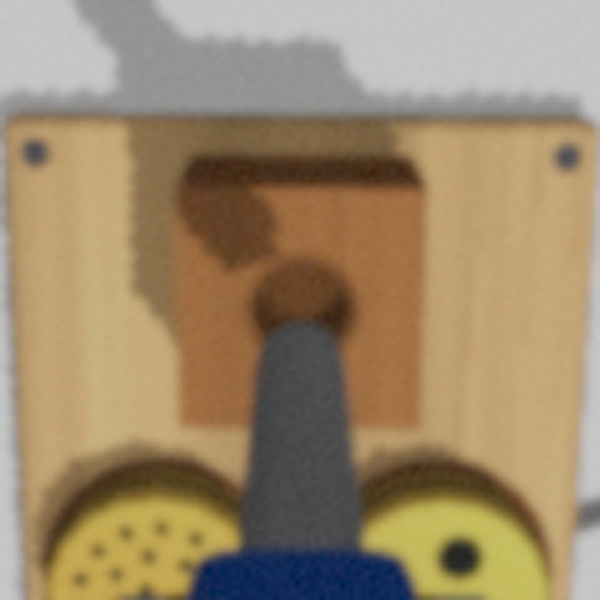

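The socket hole at crop (302,305) lies straight under the rod line (column ~303). Lower slowly.

Call:
send_rows --pt "0 -0.015 0.35 0 0 0 0" --pt "0 -0.015 0.7 0 0 0 0" --pt "0 -0.015 0.9 0 0 0 0" --pt "0 -0.015 1 0 0 0 0" --pt "0 -0.015 1.1 0 0 0 0" --pt "0 -0.015 1.2 0 0 0 0" --pt "0 -0.015 1.25 0 0 0 0" --pt "0 -0.015 1.3 0 0 0 0"

```text
time_s: 17.27
eef_pos: [0.5168, -0.1139, 0.3497]
eef_rot: [2.542, 1.845, 0.0]
ft_force: [-0.7, -0.8, -0.6]
opening: 0.0234
grasp_force: 60.6
```

Call:
send_rows --pt "0 0 0.05 0 0 0 0" --pt "0 0 0.1 0 0 0 0" --pt "0 0 0.15 0 0 0 0" --pt "0 0 0.2 0 0 0 0"

```text
time_s: 17.6
eef_pos: [0.5168, -0.1139, 0.3437]
eef_rot: [2.542, 1.845, 0.0]
ft_force: [0.5, -0.5, -2.3]
opening: 0.0235
grasp_force: 60.6
```

Tip is 8 mm down the hole with no force. Continue to the floor.

Call:
send_rows --pt "0 0 0.1 0 0 0 0" --pt "0 0 0.2 0 0 0 0" --pt "0 0 0.3 0 0 0 0" --pt "0 0 0.4 0 0 0 0" --pt "0 0 0.5 0 0 0 0" --pt "0 0 0.6 0 0 0 0" --pt "0 0 0.7 0 0 0 0" --pt "0 0 0.8 0 0 0 0"

```text
time_s: 18.27
eef_pos: [0.5167, -0.1139, 0.3194]
eef_rot: [2.543, 1.845, -0.0]
ft_force: [0.4, -0.1, -0.9]
opening: 0.0231
grasp_force: 60.6
```

Call:
send_rows --pt "0 0 0.03 0 0 0 0" --pt "0 0 0.06 0 0 0 0" --pt "0 0 0.09 0 0 0 0"

```text
time_s: 18.52
eef_pos: [0.5168, -0.1139, 0.317]
eef_rot: [2.542, 1.845, 0.0]
ft_force: [0.0, -0.2, -2.0]
opening: 0.0234
grasp_force: 60.6
```

Call:
send_rows --pt "0 0 0.025 0 0 0 0" --pt "0 0 0.05 0 0 0 0" --pt "0 0 0.05 0 0 0 0"

```text
time_s: 18.77
eef_pos: [0.5167, -0.1139, 0.3154]
eef_rot: [-2.542, -1.845, 0.0]
ft_force: [0.0, -0.3, -1.9]
opening: 0.0231
grasp_force: 60.6
```

Call:
send_rows --pt "0 0 0.03 0 0 0 0" --pt "0 0 0.05 0 0 0 0" --pt "0 0 0.05 0 0 0 0"

```text
time_s: 19.02
eef_pos: [0.5169, -0.1139, 0.3153]
eef_rot: [2.542, 1.845, 0.001]
ft_force: [-2.4, 1.8, 5.8]
opening: 0.0235
grasp_force: 61.8
```

Floor touched at the same height as at the grasp. Back off 0.5 mm, open and rise.

Call:
send_rows --pt "0 0 -0.03 0 0 0 0" --pt "0 0 -0.03 0 0 0 35" --pt "0 0 -0.03 0 0 0 60" --pt "0 0 -0.03 0 0 0 85" --pt "0 0 -0.03 0 0 0 85" --pt "0 0 -0.03 0 0 0 85" --pt "0 0 -0.03 0 0 0 85" --pt "0 0 -0.03 0 0 0 85"

```text
time_s: 19.68
eef_pos: [0.5167, -0.1139, 0.3149]
eef_rot: [-2.543, -1.845, 0.0]
ft_force: [-0.5, -0.4, -0.6]
opening: 0.0849
grasp_force: 0.0
```

Call:
send_rows --pt "0 0 -0.4 0 0 0 85" --pt "0 0 -1 0 0 0 85" --pt "0 0 -2 0 0 0 85" --pt "0 0 -3 0 0 0 85" --pt "0 0 -4 0 0 0 85" --pt "0 0 -4.5 0 0 0 85" --pt "0 0 -4.5 0 0 0 85" --pt "0 0 -4.5 0 0 0 85"

```text
time_s: 20.35
eef_pos: [0.5169, -0.1139, 0.452]
eef_rot: [2.54, 1.844, 0.003]
ft_force: [-0.0, -0.5, -1.5]
opening: 0.085
grasp_force: 0.0
```

```bash
python3 - <<'E'
from h import *
st();a=capture('scene')
cv2.imwrite('pics/s7.png',cv2.resize(a[110:320,130:440],(800,542),interpolation=cv2.INTER_CUBIC))
for n in ('top','wrist'):
  capture(n);c=cam(n)
  for l in ('ejector_tip','die'):
    for r in tip_of(n,l)[:2]: print(n,l,np.round(r['pixel'],1),round(r['confidence'],2),at_z(c,r['pixel'],.024).round(3))
E
```

```text
t 20.35 pos [ 0.5169 -0.1139  0.452 ] yaw y -18.06 z [ 0.0032 -0.001  -1.    ] F [-0.01 -0.46 -1.54] M [-0.04 -0.03 -0.  ] open 0.085 g 0.0 q [-0.31 -0.08  1.62  0.    1.6   0.  ]
top ejector_tip [238.2 209.8] 0.57 [0.593 0.017 0.024]
top die [169.6 229.9] 0.41 [0.539 0.186 0.024]
wrist ejector_tip [281.  174.2] 0.83 [ 0.515 -0.114  0.024]
wrist ejector_tip [314.1  55.7] 0.62 [0.596 0.008 0.024]
```

View pics/s7.png

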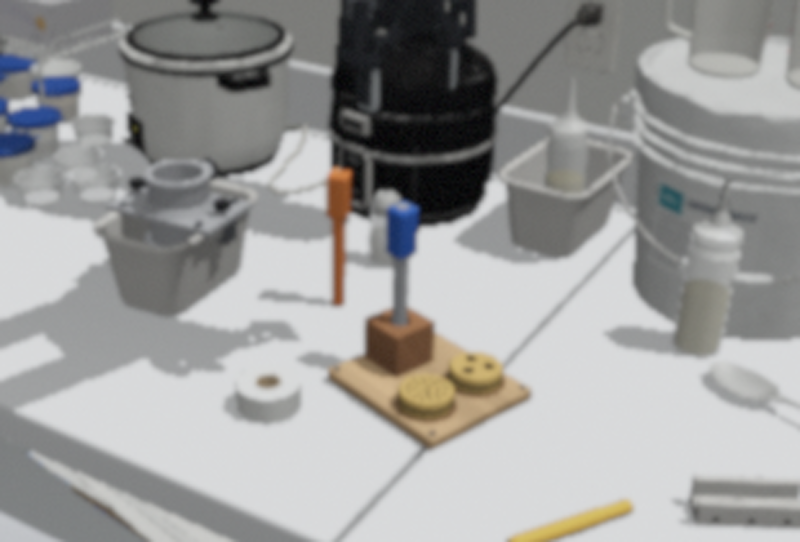

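The rod stands upright in its socket at crop (400,270), as at the start. The gripper is clear, the other things have not moved, and the push force vanished as the die came free. Handing in.

```bash
python3 -c "
from h import *
print(sign_off())"
```

```text
the job is handed in; nothing more can be done
None
```

The die came free and dropped, the rod is back in its socket and released, and the job is handed in at about 20 s; force readings after each move stayed under 10 N, and the die's fall was inferred from the push force vanishing and the changed view through the port, not seen in the pan.

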